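# Tip the standing loaf tins onto the green zone

## Task

Two loaf tins stand on end on the white pastry board. Tip each one over with a light fingertip push near its top, from its open side, so that both end up lying flat on their closed bottoms, open side up, wholly inside the green zone, ready to be filled. Do not pinch, lift or carry the tins, leave everything else on the table where it is, and finish with the robot clear of everything.

Things in the scene. Friction and masses are not known exactly. Their poses are not given: they have to be found in the camera images.
- dark_tin: Dark grey steel loaf tin, 140 x 80 x 55 mm deep, 3 mm walls, about 0.2 kg, standing on a short end. Origin: centre of that end, on the board. z runs along its length (up while standing); y across its width; x out through its closed bottom (27.5 mm along +x; open side 27.5 mm along -x). Pushed along +x near its top it tips without sliding and falls by itself once the top has moved about 40 mm; pushed low it slides.
- blue_tin: Blue enamelled steel loaf tin, 140 x 80 x 55 mm deep, 3 mm walls, about 0.2 kg, standing on a short end. Origin: centre of that end, on the board. z runs along its length (up while standing); y across its width; x out through its closed bottom (27.5 mm along +x; open side 27.5 mm along -x). Pushed along +x near its top it tips without sliding and falls by itself once the top has moved about 40 mm; pushed low it slides.
- zone (a point): Centre of the green zone on the fixed white pastry board (270 x 320 x 12 mm), on its top face 12 mm above the table. The zone, dark border included, is 195 mm long (x) by 300 mm wide (y). The tins start astride its near long edge, and x points the way they should fall, away from the bare strip of board behind them.
- dark_tin_foot (a point): Middle of the edge where the closed bottom of the dark tin meets the end it stands on: the edge it tips over.
- dark_tin_head (a point): Middle of the opposite edge of its closed bottom: 140 mm above the foot edge while the tin stands, 140 mm away along the board once it lies.
- blue_tin_foot (a point): Middle of the edge where the closed bottom of the blue tin meets the end it stands on: the edge it tips over.
- blue_tin_head (a point): Middle of the opposite edge of its closed bottom: 140 mm above the foot edge while the tin stands, 140 mm away along the board once it lies.
- yeast_jar: Bystander, to be left alone: glass jar with a red cap and paper label, 52 mm across, 75 mm tall. Origin: centre of its underside.
- salt_jar: Bystander, to be left alone: glass jar with a blue cap, 48 mm across, 70 mm tall. Origin: centre of its underside.
- scraper: Bystander, to be left alone: dough scraper lying flat, steel blade with a wooden grip, 105 x 115 mm, 20 mm high. Origin: centre of its underside.
- jug: Bystander, to be left alone: white plastic jug with a handle, 100 mm across, 120 mm tall. Origin: centre of its underside.
- spoon: Bystander, to be left alone: wooden spoon lying flat, about 260 mm long. Origin: under the middle of the spoon.
Things that resemble listed ones, but are neither listed nor needed, are in the scene too. What is shaped like the blue_tin but pink is not meant.

How it is judged:
By the outcome, as a careful person would: the job done as asked, in the order asked, and still so for the second after the job is handed in, with the robot touching nothing.
It also fails if it takes over 42 s, if anything falls off the work surface, if the arm or the gripper's body presses on something with over 40 N, if the wrist force passes 120 N, or if a joint passes its speed limit or range.

## Robot

A 7-joint arm with a two-finger parallel gripper is mounted at the origin on the work surface. World frame = base frame: x ahead of the robot, y to its left, z up, the work surface at z = 0. Lengths are in m, angles in rad, forces in N, time in s.
With the tool pointing down it reaches from about 0.35 to 0.9 m from the base axis. Payload 19.9 kg.
Tool frame: the origin (TCP) lies between the finger pads; the fingertips stand 25 mm ahead of it and the grasp point (between the pads) lies 6 mm ahead of it; z points along the fingers, x is the direction in which the jaws open and shut, and the axes are right-handed (so a half turn about z gives the same grasp; the last joint's range is limited). The gripper opens to 85 mm and grips with 20 to 120 N. Pads are 22 mm wide; open, the fingers measure 114 mm over their backs; the gripper's body (76 mm by 85 mm) begins 54 mm behind the grasp point. The pads swing forward as they close: fully open they stand 13 mm farther back than shut.
Start: joints at [-1.212, 0.417, -0.01, 1.614, 0.005, 1.111, -0.053], TCP at [0.243, 0.576, 0.256] pointing down, gripper open.
Joint ranges: [-2.81, 2.81], [-0.39, 2.02], [-1.27, 1.25], [0.06, 2.57], [-1.19, 4.33], [0.19, 2], [-2.82, 2.82]. Speed limits (rad/s): [1.89, 1.89, 2.39, 2.39, 3.01, 3.01, 3.01].

## Interface

Orientations are given as a 3x3 rotation matrix whose columns are the frame's x, y, z axes.
In Python, from cell import robot, viewer gives the robot as it stands. The module is installed in compiled form; this text tells all that it offers.
- The arm moves only by the shell command python3 -m crank 'ROWS'. ROWS is JSON, a list of rows, each an object of numbers: "gripper": the closure, from 0 (fully open) to 1 (shut); "tx", "ty", "tz": the shift along the tool's x, y, z in m; "turn": the turn about the tool's z in rad. In form: [{"gripper": .., "tx": .., "ty": .., "tz": .., "turn": ..}, ...]. A call has 1 to 10 rows; each row shifts and turns the pose as measured when the row begins, along the tool's axes as they then stand; what a row does not reach is not made up. A row lasts 1/10 s, in which the tool goes at most 50 mm and 8.59 degrees, less where a joint would pass 70% of its speed; a pose out of reach is approached as far as the arm can. A call with a gripper value outside its range is refused whole. The fingers move at their own pace and stop on an object; the grip force is fixed at half the most. Time passes only in rows, so rows that do not move let the fingers close. It gives the time, the measured TCP pose, the force and the opening at its end, in the units of the state.
- robot.sense(): the state, without advancing time (a new reading comes with each control period).
- viewer.get_image(name): name is "side" or "top" or "wrist"; returns a dict with "frame" (384x512x3 uint8, red, green, blue), "camera_matrix" (3x3 intrinsics, pixels), "R" (3x3) and "t" (3): a world point X has camera coordinates R X + t. Camera axes: x right, y down, z forward; pixel columns grow to the right and rows downward; lengths in m; the calibration is good to about 2 mm. The wrist camera is an equidistant fisheye: a pixel r from the principal point sees the ray r / f radians off the axis. A picture is of the moment at which its call begins. There is no depth.
- robot.hand_in(): hands the job in, once; it reports no verdict.
The state is a dict: "t": time; "qpos": joint angles; "dq": joint speeds; "tau": joint torques, N m; "eef_pos": TCP position; "tcp_rot": TCP orientation; "wrist_force": force on the tool from outside, world axes, zero at the start; "torque": the same for the moment, N m; "grip_width": opening from 0.0 (shut) to 1.0 (fully open).
Only numpy, scipy, OpenCV 4.12 (cv2) and the standard library are available. Lean on these libraries where they do the work, as an engineer would, in place of code of your own. Each camera call takes 0.05 s, during which the arm holds its last target.

## Working session

There is one attempt and no reset: what is moved stays moved. The work goes in short steps, Python scripts to look and compute and a shell command to move; the robot and the scene stay as the last step left them, time stands still between calls to the robot, and variables do not carry over. Pictures are saved under pics/ and viewed, and the job is handed in when it is done.

```bash
mkdir -p pics; cat > h.py <<'E'
import numpy as np, cv2
from cell import robot, viewer
def snap(name, fn):
    d=viewer.get_image(name); cv2.imwrite('pics/'+fn, cv2.cvtColor(d['frame'],cv2.COLOR_RGB2BGR))
    np.savez('pics/'+fn[:-4]+'.npz',**d); return d
def ray(d,u,v,wrist=False):
    K=np.array(d['camera_matrix']);R=np.array(d['R']);t=np.array(d['t'])
    x=(u-K[0,2])/K[0,0]; y=(v-K[1,2])/K[1,1]
    if wrist:
        r=np.hypot(x,y); c=np.array([np.sin(r)*x/max(r,1e-9),np.sin(r)*y/max(r,1e-9),np.cos(r)])
    else: c=np.array([x,y,1.])
    return -R.T@t, R.T@(c/np.linalg.norm(c))
def onz(d,u,v,z,w=False):
    o,r=ray(d,u,v,w); return o+r*(z-o[2])/r[2]
def tri(*rs):
    A=np.zeros((3,3));b=np.zeros(3)
    for o,r in rs:
        P=np.eye(3)-np.outer(r,r);A+=P;b+=P@o
    x=np.linalg.solve(A,b); return x,[np.linalg.norm((np.eye(3)-np.outer(r,r))@(x-o)) for o,r in rs]
E
python3 - <<'E'
from h import *
for n in('side','top','wrist'):
    d=snap(n,n+'0.png'); print(n,np.round(-np.array(d['R']).T@d['t'],3))
s=robot.sense();print(s['t'],np.round(s['eef_pos'],3),np.round(s['tcp_rot'],3),s['wrist_force'],s['grip_width'])
E
```

```text
side [ 0.502 -0.674  0.851]
top [ 0.459 -0.029  1.146]
wrist [0.167 0.608 0.375]
0.15 [0.243 0.575 0.256] [[ 0.389  0.921 -0.   ]
 [ 0.921 -0.389 -0.001]
 [-0.001  0.    -1.   ]] [ 0.65608996 -0.52044001 -0.11390197] 1.0011907161969846
```

View pics/side0.png

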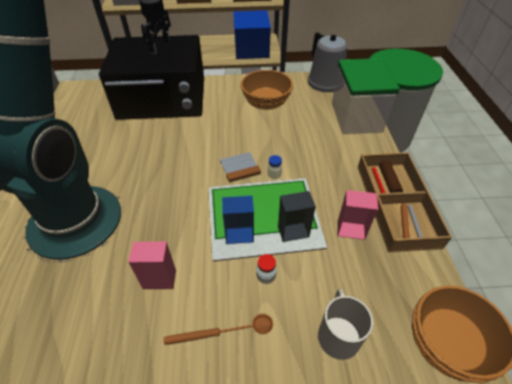

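View pics/top0.png

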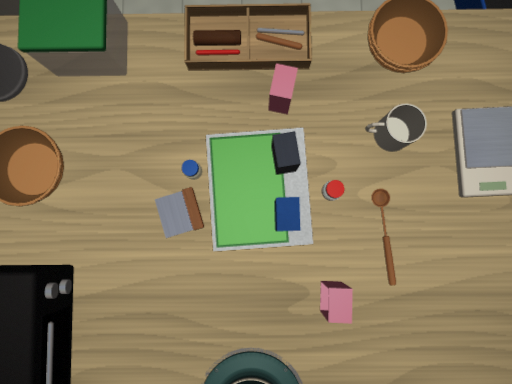

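View pics/wrist0.png

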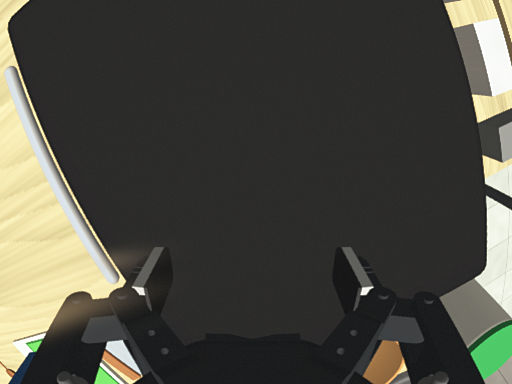

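```bash
python3 - <<'E'
import cv2,numpy as np
a=cv2.imread('pics/side0.png')[165:285,190:390];b=cv2.imread('pics/top0.png')[115:265,180:360]
cv2.imwrite('pics/c1.png',cv2.resize(a,None,fx=4,fy=4,interpolation=2));cv2.imwrite('pics/c2.png',cv2.resize(b,None,fx=4,fy=4,interpolation=2))
E
```

```text
(no output)
```

View pics/c1.png

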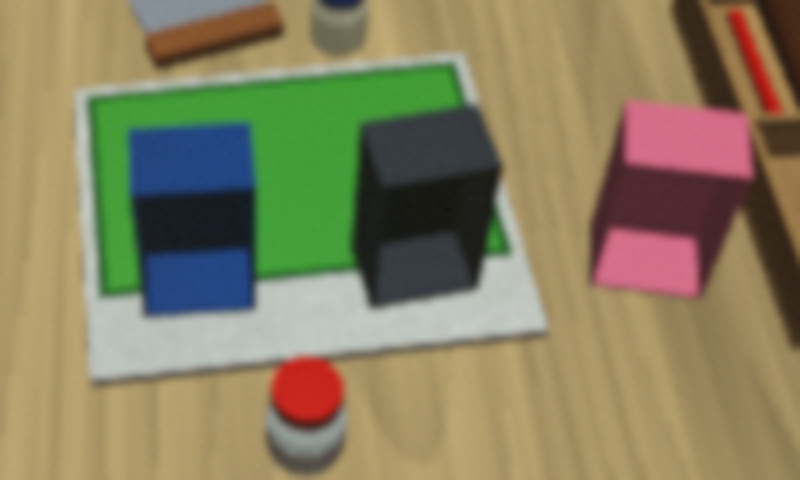

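View pics/c2.png

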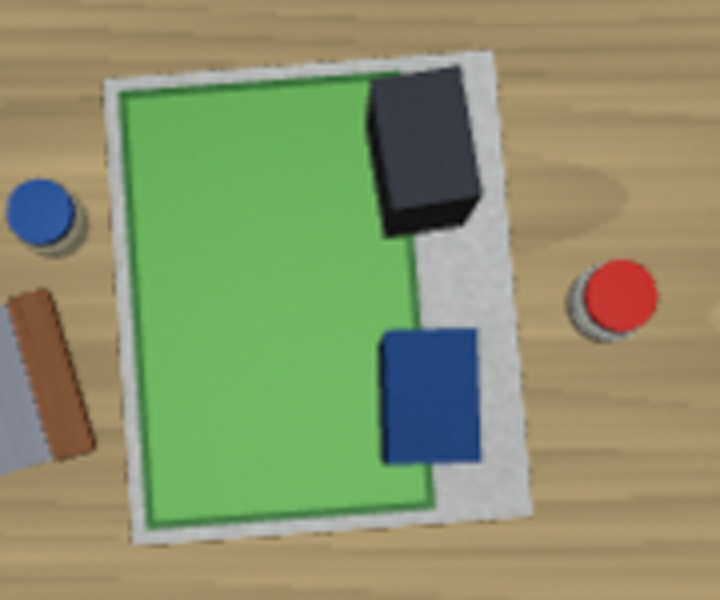

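```bash
python3 - <<'E'
from h import *
S=dict(np.load('pics/side0.npz'));T=dict(np.load('pics/top0.npz'))
# colour-mask check of green zone + blue tin extents in top view
hsv=cv2.cvtColor(T['frame'],cv2.COLOR_RGB2HSV)
m=cv2.inRange(hsv,(50,90,60),(75,255,255));m[:, :205]=0;m[:110]=0
c=max(cv2.findContours(m,0,2)[0],key=cv2.contourArea);print('green rect',cv2.minAreaRect(c))
f=lambda p,o:((p[0]+.5)/4-.5+o[0],(p[1]+.5)/4-.5+o[1])
s=lambda p:ray(S,*f(p,(190,165)));t=lambda p:ray(T,*f(p,(180,115)))
st=lambda p,z:onz(S,*f(p,(190,165)),z);tt=lambda p,z:onz(T,*f(p,(180,115)),z)
def show(n,a,b):
    x,e=tri(t(a),s(b));print(n,np.round(x*1000,1),'res',np.round(np.array(e)*1000,1));return x
Z=[show('z'+n,a,b) for n,a,b in[('+x far',(120,92),(458,63)),('-x far',(148,527),(90,98)),('-x near',(435,508),(100,296))]]
print('+x near side',st((512,252),.012))
ax=Z[1]-Z[2];print('len',np.linalg.norm(ax),'wid',np.linalg.norm(Z[0]-Z[1]));print('zone x yaw',np.degrees(np.arctan2(ax[1],ax[0])), 90+np.degrees(np.arctan2((Z[0]-Z[1])[1],(Z[0]-Z[1])[0])))
for n,A,B in[('dark',[(370,80),(460,66),(480,190),(392,208)],[(473,105),(499,165),(375,185),(360,122)]),('blue',[(383,330),(478,328),(481,462),(386,464)],[(250,124),(254,188),(136,195),(130,130)])]:
    P=np.array([show(n,a,b) for a,b in zip(A,B)])
    e=(P[0]-P[3]+P[1]-P[2])/2;d=(P[0]+P[3]-P[1]-P[2])/2
    print(n,'centre',P.mean(0).round(4),'wid',np.linalg.norm(e),'dep',np.linalg.norm(d),'yaw',90+np.degrees(np.arctan2(e[1],e[0])),np.degrees(np.arctan2(d[1],d[0])))
print('dark foot open',st((372,306),.012),st((480,288),.012),'blue',st((147,315),.012),st((254,307),.012))
# jars tops
print('dark foot -x top',tt((385,238),.012))
print('red cap',show('red',(620,296),(308,390)),'bluecap',tt((40,211),.07))
E
```

```text
green rect ((248.3855438232422, 189.4352264404297), (109.02560424804688, 70.9566421508789), 85.8150863647461)
z+x far [711.1 108.4  11.4] res [0.8 0.8]
z-x far [413.2  89.8  10.8] res [0.6 0.6]
z-x near [ 423.9 -102.8   13.5] res [0.8 0.8]
+x near side [ 0.72191133 -0.08225175  0.012     ]
len 0.19293454692269804 wid 0.2984685014371865
zone x yaw 93.16427411357806 93.57723253400921
dark [683.3 -58.8 149.7] res [1.8 1.8]
dark [ 690.8 -112.8  152.1] res [1.6 1.6]
dark [ 612.8 -123.5  151.9] res [4.4 4.4]
dark [605.9 -70.9 151.9] res [1.1 1.1]
dark centre [ 0.6482 -0.0915  0.1514] wid 0.07856165720599358 dep 0.05381582734185705 yaw 98.35300162147026 97.74720598996804
blue [533.6 -64.8 148. ] res [0.8 0.8]
blue [ 533.5 -121.   151.2] res [1.3 1.3]
blue [ 456.7 -121.3  150.2] res [1.1 1.1]
blue [454.5 -65.5 148.6] res [0.5 0.5]
blue centre [ 0.4946 -0.0931  0.1495] wid 0.07798042229688847 dep 0.056099452672056474 yaw 90.36710795144376 91.02720554217456
dark foot open [ 0.61493977 -0.12244531  0.012     ] [ 0.6935329  -0.11205731  0.012     ] blue [ 0.45609472 -0.12002026  0.012     ] [ 0.53166715 -0.11805248  0.012     ]
dark foot -x top [ 0.60732239 -0.07182713  0.012     ]
red [ 560.3 -220.1   69. ] res [0.4 0.4]
red cap [ 0.56028402 -0.22009719  0.06903099] bluecap [0.61979423 0.15315423 0.07      ]
```

Both tins stand on the board with their open sides facing −y, towards the side camera. Dark is at side (297,220), top (287,152), and blue is at side (238,218), top (288,214). The two pink ones, at side (355,212) and (152,265), are decoys, and the enlarged crops confirm this by colour. The measured heights (about 0.151 m) and sizes fit the text. First I'll shut and raise the gripper, and turn it.

```bash
python3 -m crank '[{"gripper":1,"tx":0,"ty":0,"tz":-0.01,"turn":0.147},{"gripper":1,"tx":0,"ty":0,"tz":-0.01,"turn":0.147},{"gripper":1,"tx":0,"ty":0,"tz":-0.01,"turn":0.147},{"gripper":1,"tx":0,"ty":0,"tz":-0.01,"turn":0.147},{"gripper":1,"tx":0,"ty":0,"tz":-0.01,"turn":0.147},{"gripper":1,"tx":0,"ty":0,"tz":-0.01,"turn":0.147},{"gripper":1,"tx":0,"ty":0,"tz":-0.01,"turn":0.147},{"gripper":1,"tx":0,"ty":0,"tz":0,"turn":0}]'
cat >> h.py <<'E'
def go(p):
    s=robot.sense();R=np.array(s['tcp_rot']);e=np.array(s['eef_pos'])
    print('t',s['t'],'pos',e.round(4),'xyaw',np.degrees(np.arctan2(R[1,0],R[0,0])).round(2),'zax',R[:,2].round(3),'F',np.round(s['wrist_force'],2),'grip',round(s['grip_width'],3),'tool shift',(R.T@(np.array(p)-e)).round(4))
E
python3 -c "
from h import *
go([.659,-.170,.31])"
```

```text
t: 0.95
eef_pos: [0.2429, 0.5745, 0.3259]
tcp_rot: [[0.993, 0.117, -0.002], [0.117, -0.993, -0.005], [-0.003, 0.005, -1.0]]
wrist_force: [0.4, 0.2, 0.1]
grip_width: -0.0
t 0.95 pos [0.2429 0.5745 0.3259] xyaw 6.74 zax [-0.002 -0.005 -1.   ] F [0.4  0.24 0.12] grip -0.0 tool shift [0.3258 0.7881 0.019 ]
```

```bash
python3 -m crank '[{"gripper":1,"tx":0.018,"ty":0.045,"tz":0,"turn":0},{"gripper":1,"tx":0.018,"ty":0.045,"tz":0,"turn":0},{"gripper":1,"tx":0.018,"ty":0.045,"tz":0,"turn":0},{"gripper":1,"tx":0.018,"ty":0.045,"tz":0,"turn":0},{"gripper":1,"tx":0.018,"ty":0.045,"tz":0,"turn":0},{"gripper":1,"tx":0.018,"ty":0.045,"tz":0,"turn":0},{"gripper":1,"tx":0.018,"ty":0.045,"tz":0,"turn":0},{"gripper":1,"tx":0.018,"ty":0.045,"tz":0,"turn":0},{"gripper":1,"tx":0.018,"ty":0.045,"tz":0,"turn":0},{"gripper":1,"tx":0.018,"ty":0.045,"tz":0,"turn":0}]'
python3 -c "
from h import *
go([.659,-.170,.31])"
```

```text
t: 1.95
eef_pos: [0.4862, 0.1452, 0.3213]
tcp_rot: [[0.983, 0.181, -0.006], [0.181, -0.983, -0.009], [-0.007, 0.008, -1.0]]
wrist_force: [0.6, 1.0, -0.7]
grip_width: 0.003
t 1.95 pos [0.4862 0.1452 0.3213] xyaw 10.44 zax [-0.006 -0.009 -1.   ] F [ 0.63  1.02 -0.71] grip 0.003 tool shift [0.1129 0.3412 0.0132]
```

```bash
python3 -m crank '[{"gripper":1,"tx":0.014,"ty":0.043,"tz":0,"turn":0},{"gripper":1,"tx":0.014,"ty":0.043,"tz":0,"turn":0},{"gripper":1,"tx":0.014,"ty":0.043,"tz":0,"turn":0},{"gripper":1,"tx":0.014,"ty":0.043,"tz":0,"turn":0.02},{"gripper":1,"tx":0.014,"ty":0.043,"tz":0,"turn":0.02},{"gripper":1,"tx":0.014,"ty":0.043,"tz":0,"turn":0.02},{"gripper":1,"tx":0.014,"ty":0.043,"tz":0,"turn":0},{"gripper":1,"tx":0.012,"ty":0.03,"tz":0,"turn":0},{"gripper":1,"tx":0,"ty":0,"tz":0,"turn":0},{"gripper":1,"tx":0,"ty":0,"tz":0,"turn":0}]'
python3 -c "
from h import *
go([.659,-.170,.157])"
```

```text
t: 2.95
eef_pos: [0.657, -0.1816, 0.3146]
tcp_rot: [[0.986, 0.165, -0.014], [0.165, -0.986, -0.012], [-0.016, 0.01, -1.0]]
wrist_force: [0.4, -0.8, -0.2]
grip_width: -0.004
t 2.95 pos [ 0.657  -0.1816  0.3146] xyaw 9.51 zax [-0.014 -0.012 -1.   ] F [ 0.35 -0.77 -0.21] grip -0.004 tool shift [ 0.0064 -0.0127  0.1574]
```

```bash
python3 -m crank '[{"gripper":1,"tx":0,"ty":0,"tz":0.04,"turn":0.02},{"gripper":1,"tx":0,"ty":0,"tz":0.04,"turn":0},{"gripper":1,"tx":0,"ty":0,"tz":0.04,"turn":0},{"gripper":1,"tx":0,"ty":0,"tz":0.03,"turn":0},{"gripper":1,"tx":0.003,"ty":0,"tz":0.006,"turn":0},{"gripper":1,"tx":0,"ty":0,"tz":0,"turn":0}]'
python3 -c "
from h import *
go([.659,-.170,.157])
snap('side','side1.png');d=snap('top','top1.png')
a=cv2.imread('pics/side1.png')[140:290,190:390];cv2.imwrite('pics/c3.png',cv2.resize(a,None,fx=4,fy=4,interpolation=2))"
```

```text
t: 3.55
eef_pos: [0.6573, -0.1766, 0.1538]
tcp_rot: [[0.986, 0.166, -0.013], [0.166, -0.986, -0.01], [-0.014, 0.007, -1.0]]
wrist_force: [0.1, 0.1, 0.3]
grip_width: 0.002
t 3.55 pos [ 0.6573 -0.1766  0.1538] xyaw 9.53 zax [-0.013 -0.01  -1.   ] F [0.09 0.12 0.33] grip 0.002 tool shift [ 0.0027 -0.0063 -0.0033]
```

View pics/c3.png

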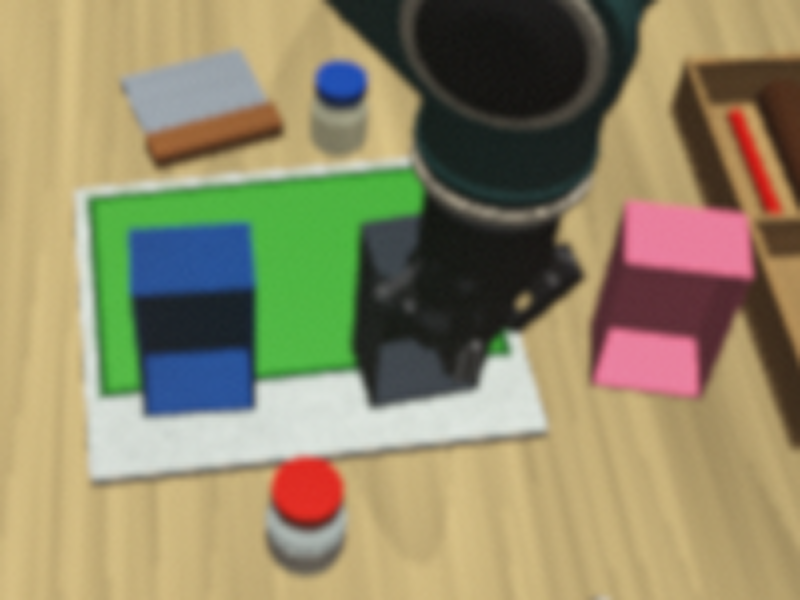

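View pics/top1.png

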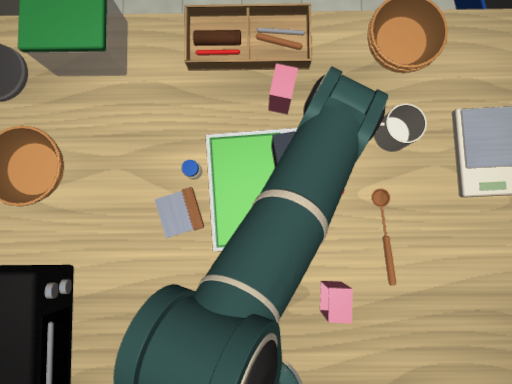

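The fingers, at about (465,365) in the crop, hang in front of the dark tin's open side, and the body is clear above it. Next come gentle push steps.

```bash
python3 -m crank '[{"gripper":1,"tx":0.002,"ty":-0.02,"tz":-0.002,"turn":0.02},{"gripper":1,"tx":0,"ty":-0.012,"tz":0,"turn":0},{"gripper":1,"tx":0,"ty":-0.008,"tz":0,"turn":0},{"gripper":1,"tx":0,"ty":-0.008,"tz":0,"turn":0},{"gripper":1,"tx":0,"ty":-0.008,"tz":0,"turn":0},{"gripper":1,"tx":0,"ty":-0.008,"tz":0,"turn":0}]'
python3 -c "
from h import *
go([.648,-.09,.157])
snap('side','side2.png')
a=cv2.imread('pics/side2.png')[140:290,190:390];cv2.imwrite('pics/c4.png',cv2.resize(a,None,fx=4,fy=4,interpolation=2))"
```

```text
t: 4.25
eef_pos: [0.6516, -0.1129, 0.1632]
tcp_rot: [[0.989, 0.146, -0.002], [0.146, -0.989, -0.012], [-0.004, 0.012, -1.0]]
wrist_force: [0.4, 0.3, 0.3]
grip_width: 0.001
t 4.25 pos [ 0.6516 -0.1129  0.1632] xyaw 8.37 zax [-0.002 -0.012 -1.   ] F [0.37 0.34 0.34] grip 0.001 tool shift [-0.0002 -0.0233  0.006 ]
```

View pics/c4.png

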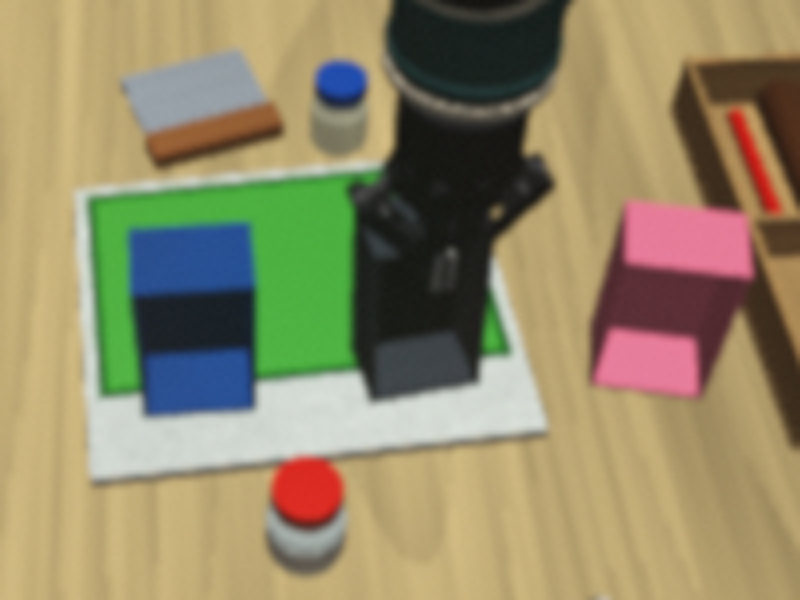

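The near bottom edge has lifted, from (372,406) to (372,400), so the tin is tipping. I'll keep pushing in small steps.

```bash
python3 -m crank '[{"gripper":1,"tx":0,"ty":-0.007,"tz":0.003,"turn":0},{"gripper":1,"tx":0,"ty":-0.007,"tz":0.002,"turn":0},{"gripper":1,"tx":0,"ty":-0.007,"tz":0,"turn":0},{"gripper":1,"tx":0,"ty":-0.003,"tz":0,"turn":0}]'
python3 -c "
from h import *
go([.648,-.09,.157])
snap('side','side3.png')
a=cv2.imread('pics/side3.png')[140:290,190:390];cv2.imwrite('pics/c5.png',cv2.resize(a,None,fx=4,fy=4,interpolation=2))"
```

```text
t: 4.7
eef_pos: [0.6476, -0.0859, 0.1569]
tcp_rot: [[0.989, 0.147, -0.003], [0.147, -0.989, -0.011], [-0.005, 0.011, -1.0]]
wrist_force: [0.4, -0.1, -0.4]
grip_width: 0.001
t 4.7 pos [ 0.6476 -0.0859  0.1569] xyaw 8.43 zax [-0.003 -0.011 -1.   ] F [ 0.45 -0.06 -0.4 ] grip 0.001 tool shift [-0.0002  0.0041 -0.    ]
```

View pics/c5.png

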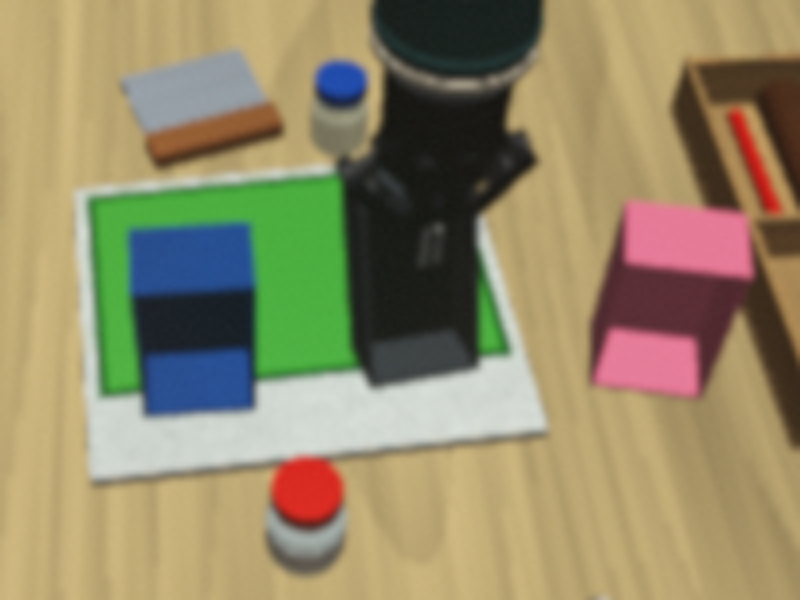

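Tipping is well under way: the near bottom edge is now at (372,385). I'll go on to the balance point and then hold.

```bash
python3 -m crank '[{"gripper":1,"tx":0,"ty":-0.006,"tz":0,"turn":0},{"gripper":1,"tx":0,"ty":-0.006,"tz":0,"turn":0},{"gripper":1,"tx":0,"ty":0,"tz":0,"turn":0},{"gripper":1,"tx":0,"ty":0,"tz":0,"turn":0}]'
python3 -c "
from h import *
go([.648,-.09,.157])
snap('side','side4.png')
a=cv2.imread('pics/side4.png')[140:290,190:390];cv2.imwrite('pics/c6.png',cv2.resize(a,None,fx=4,fy=4,interpolation=2))"
```

```text
t: 5.15
eef_pos: [0.6457, -0.073, 0.1569]
tcp_rot: [[0.989, 0.147, -0.003], [0.147, -0.989, -0.012], [-0.005, 0.011, -1.0]]
wrist_force: [0.2, -0.4, 0.2]
grip_width: -0.001
t 5.15 pos [ 0.6457 -0.073   0.1569] xyaw 8.44 zax [-0.003 -0.012 -1.   ] F [ 0.21 -0.38  0.2 ] grip -0.001 tool shift [-0.0002  0.0171  0.    ]
```

View pics/c6.png

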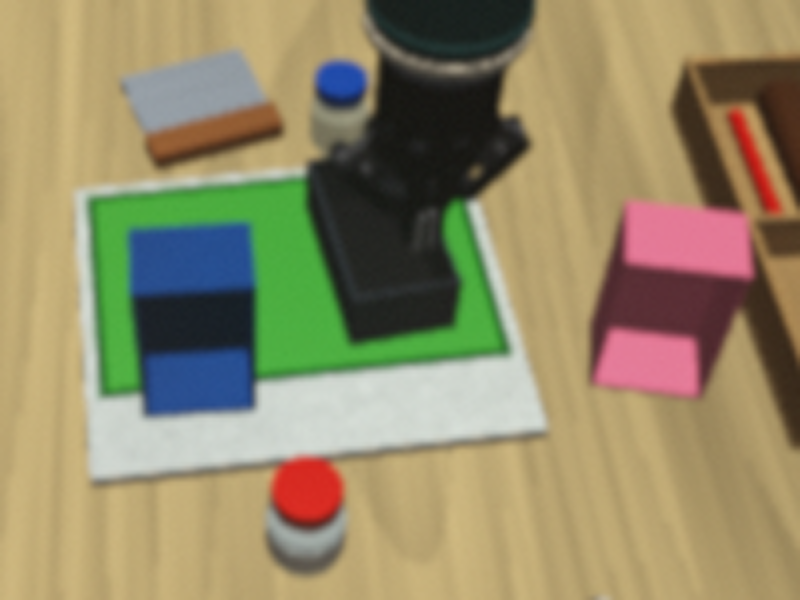

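The dark tin lies open side up, with its near end at crop (352,338)–(455,325), inside the green. Next I rise and go behind the blue tin.

```bash
python3 -m crank '[{"gripper":1,"tx":0,"ty":0,"tz":-0.03,"turn":0},{"gripper":1,"tx":0,"ty":0,"tz":-0.04,"turn":0},{"gripper":1,"tx":0,"ty":0.02,"tz":-0.03,"turn":0.04},{"gripper":1,"tx":-0.035,"ty":0.03,"tz":0,"turn":0.04},{"gripper":1,"tx":-0.035,"ty":0.03,"tz":0,"turn":0.04},{"gripper":1,"tx":-0.04,"ty":0.02,"tz":0,"turn":0},{"gripper":1,"tx":-0.04,"ty":0,"tz":0,"turn":0},{"gripper":1,"tx":0,"ty":0,"tz":0,"turn":0},{"gripper":1,"tx":0,"ty":0,"tz":0,"turn":0}]'
python3 -c "
from h import *
go([.495,-.175,.160])"
```

```text
t: 6.1
eef_pos: [0.4991, -0.1856, 0.2625]
tcp_rot: [[1.0, 0.019, -0.002], [0.019, -1.0, -0.012], [-0.002, 0.012, -1.0]]
wrist_force: [-0.5, 0.3, 1.4]
grip_width: -0.002
t 6.1 pos [ 0.4991 -0.1856  0.2625] xyaw 1.11 zax [-0.002 -0.012 -1.   ] F [-0.49  0.34  1.38] grip -0.002 tool shift [-0.0037 -0.0119  0.1024]
```

```bash
python3 -m crank '[{"gripper":1,"tx":-0.004,"ty":0,"tz":0.04,"turn":0},{"gripper":1,"tx":0,"ty":0,"tz":0.03,"turn":0},{"gripper":1,"tx":0,"ty":0,"tz":0.02,"turn":0},{"gripper":1,"tx":0,"ty":0,"tz":0.008,"turn":0},{"gripper":1,"tx":0,"ty":0,"tz":0,"turn":0}]'
python3 -c "
from h import *
go([.495,-.130,.160])
snap('side','side5.png')
a=cv2.imread('pics/side5.png')[140:290,190:390];cv2.imwrite('pics/c7.png',cv2.resize(a,None,fx=4,fy=4,interpolation=2))"
```

```text
t: 6.6
eef_pos: [0.4992, -0.1868, 0.1622]
tcp_rot: [[1.0, 0.022, 0.002], [0.022, -1.0, -0.013], [0.001, 0.014, -1.0]]
wrist_force: [-0.1, -0.5, 0.4]
grip_width: 0.0
t 6.6 pos [ 0.4992 -0.1868  0.1622] xyaw 1.25 zax [ 0.002 -0.013 -1.   ] F [-0.07 -0.48  0.44] grip 0.0 tool shift [-0.0029 -0.0569  0.0015]
```

View pics/c7.png

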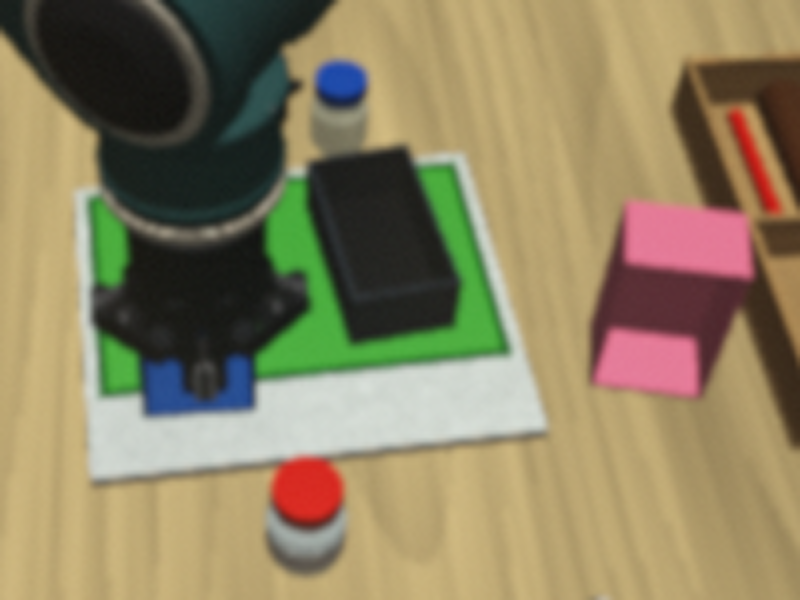

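The fingers, at (205,375), are centred before the open side of the blue tin. I'll make the same push here.

```bash
python3 -m crank '[{"gripper":1,"tx":-0.003,"ty":-0.025,"tz":0.002,"turn":0},{"gripper":1,"tx":0,"ty":-0.015,"tz":0,"turn":0},{"gripper":1,"tx":0,"ty":-0.008,"tz":0,"turn":0},{"gripper":1,"tx":0,"ty":-0.008,"tz":0,"turn":0},{"gripper":1,"tx":0,"ty":-0.008,"tz":0,"turn":0},{"gripper":1,"tx":0,"ty":-0.008,"tz":0,"turn":0}]'
python3 -c "
from h import *
go([.495,-.08,.160])
snap('side','side6.png')
a=cv2.imread('pics/side6.png')[140:290,190:390];cv2.imwrite('pics/c8.png',cv2.resize(a,None,fx=4,fy=4,interpolation=2))"
```

```text
t: 7.25
eef_pos: [0.498, -0.1143, 0.1646]
tcp_rot: [[1.0, 0.02, 0.01], [0.02, -1.0, -0.015], [0.009, 0.015, -1.0]]
wrist_force: [0.6, -0.8, -0.7]
grip_width: 0.002
t 7.25 pos [ 0.498  -0.1143  0.1646] xyaw 1.14 zax [ 0.01  -0.015 -1.   ] F [ 0.55 -0.76 -0.66] grip 0.002 tool shift [-0.0024 -0.0344  0.004 ]
```

View pics/c8.png

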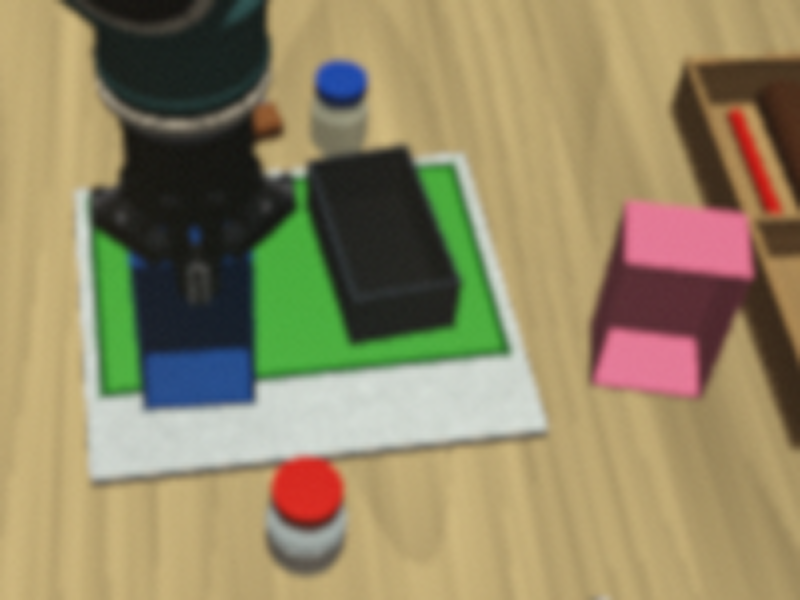

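The blue tin is tipping: its near bottom edge has gone from (147,415) to (147,407). I'll keep going.

```bash
python3 -m crank '[{"gripper":1,"tx":-0.001,"ty":-0.007,"tz":0.003,"turn":0},{"gripper":1,"tx":0,"ty":-0.007,"tz":0.002,"turn":0},{"gripper":1,"tx":0,"ty":-0.007,"tz":0,"turn":0},{"gripper":1,"tx":0,"ty":-0.007,"tz":0,"turn":0},{"gripper":1,"tx":0,"ty":-0.006,"tz":0,"turn":0},{"gripper":1,"tx":0,"ty":-0.004,"tz":0,"turn":0},{"gripper":1,"tx":0,"ty":0,"tz":0,"turn":0},{"gripper":1,"tx":0,"ty":0,"tz":0,"turn":0}]'
python3 -c "
from h import *
go([.495,-.08,.160])
snap('side','side7.png')
a=cv2.imread('pics/side7.png')[140:290,190:390];cv2.imwrite('pics/c9.png',cv2.resize(a,None,fx=4,fy=4,interpolation=2))"
```

```text
t: 8.1
eef_pos: [0.4961, -0.0718, 0.1583]
tcp_rot: [[1.0, 0.021, 0.009], [0.021, -1.0, -0.015], [0.009, 0.015, -1.0]]
wrist_force: [0.5, 0.5, 1.0]
grip_width: -0.002
t 8.1 pos [ 0.4961 -0.0718  0.1583] xyaw 1.21 zax [ 0.009 -0.015 -1.   ] F [0.46 0.51 1.04] grip -0.002 tool shift [-0.0013  0.0082 -0.0016]
```

View pics/c9.png

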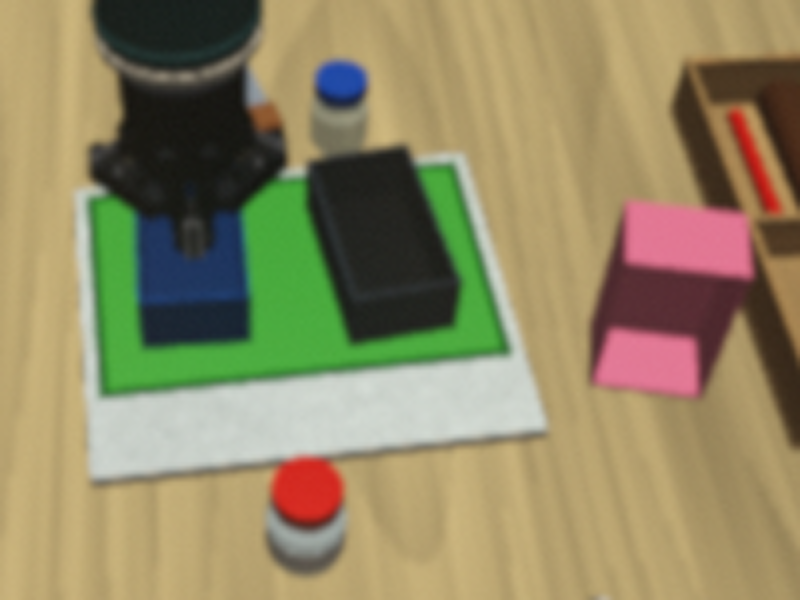

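The blue tin lies open side up too, with its near end at (145,345)–(248,338). I'll rise and withdraw so I can check from the top.

```bash
python3 -m crank '[{"gripper":1,"tx":0,"ty":0,"tz":-0.03,"turn":0},{"gripper":1,"tx":0,"ty":0,"tz":-0.045,"turn":0},{"gripper":1,"tx":0,"ty":0,"tz":-0.045,"turn":0},{"gripper":1,"tx":0,"ty":0,"tz":-0.03,"turn":0},{"gripper":1,"tx":-0.01,"ty":0.045,"tz":0,"turn":0},{"gripper":1,"tx":-0.01,"ty":0.045,"tz":0,"turn":0},{"gripper":1,"tx":-0.01,"ty":0.045,"tz":0,"turn":0},{"gripper":1,"tx":-0.01,"ty":0.045,"tz":0,"turn":0},{"gripper":1,"tx":-0.01,"ty":0.045,"tz":0,"turn":0},{"gripper":1,"tx":0,"ty":0,"tz":0,"turn":0}]'
python3 -c "
from h import *
go([.4,-.3,.3])
snap('side','side8.png');snap('top','top8.png')
a=cv2.imread('pics/top8.png')[115:265,180:360];cv2.imwrite('pics/c10.png',cv2.resize(a,None,fx=4,fy=4,interpolation=2))"
```

```text
t: 9.15
eef_pos: [0.4462, -0.306, 0.3193]
tcp_rot: [[1.0, 0.021, 0.011], [0.021, -1.0, -0.018], [0.011, 0.018, -1.0]]
wrist_force: [-0.6, 0.4, 0.0]
grip_width: -0.002
t 9.15 pos [ 0.4462 -0.306   0.3193] xyaw 1.21 zax [ 0.011 -0.018 -1.   ] F [-0.57  0.41  0.01] grip -0.002 tool shift [-0.0462 -0.0074  0.0187]
```

View pics/c10.png

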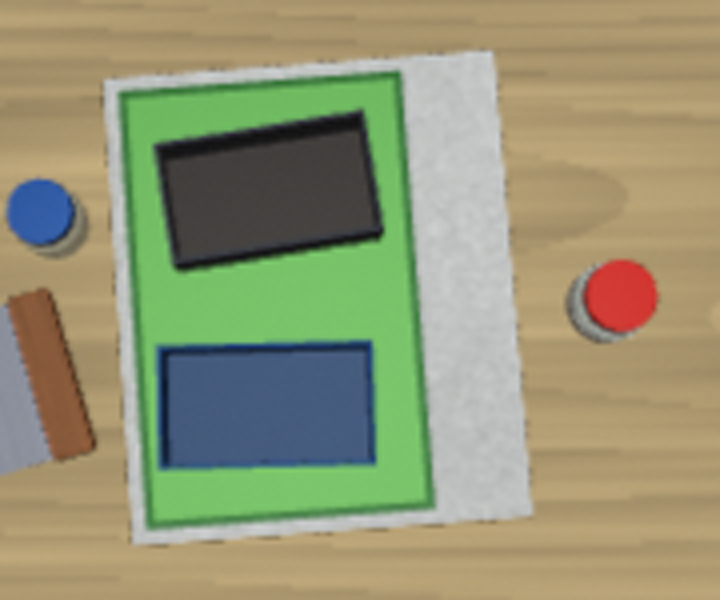

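View pics/side8.png

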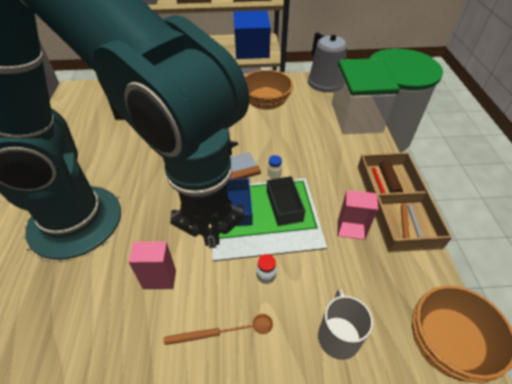

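```bash
python3 - <<'E'
from h import *
T=dict(np.load('pics/top8.npz'))
g=lambda p,z:onz(T,(p[0]+.5)/4-.5+180,(p[1]+.5)/4-.5+115,z)[:2]
z=[g(p,.012) for p in[(120,92),(148,527),(435,508),(402,71)]]
o=np.mean(z,0);ex=(z[1]-z[2]+z[0]-z[3]);ex/=np.linalg.norm(ex);ey=np.array([-ex[1],ex[0]])
print('zone',[( (p-o)@ex*1000).round(1) for p in z],[((p-o)@ey*1000).round(1) for p in z])
for n,P in[('dark',[(155,145),(364,111),(383,235),(177,271)]),('blue',[(157,347),(372,340),(376,465),(160,469)])]:
    Q=[g(p,.067) for p in P];print(n,[[((q-o)@ex*1000).round(1),((q-o)@ey*1000).round(1)] for q in Q],np.linalg.norm(Q[0]-Q[1]),np.linalg.norm(Q[1]-Q[2]))
for f in('top0','top8'):
    h=cv2.cvtColor(cv2.imread(f'pics/{f}.png'),cv2.COLOR_BGR2HSV)[160:215,310:350]
    m=cv2.inRange(h,(0,180,120),(6,255,255));M=cv2.moments(m);print('red cap',M['m10']/M['m00']+310,M['m01']/M['m00']+160)
    h=cv2.cvtColor(cv2.imread(f'pics/{f}.png'),cv2.COLOR_BGR2HSV)[150:185,175:205]
    m=cv2.inRange(h,(105,150,60),(130,255,255));M=cv2.moments(m);print('blue cap',M['m10']/M['m00']+175,M['m01']/M['m00']+150)
E
```

```text
zone [np.float64(97.1), np.float64(96.2), np.float64(-96.6), np.float64(-96.7)] [np.float64(-148.4), np.float64(148.4), np.float64(149.2), np.float64(-149.2)]
dark [[np.float64(70.6), np.float64(-99.3)], [np.float64(-66.6), np.float64(-112.0)], [np.float64(-73.0), np.float64(-30.0)], [np.float64(61.5), np.float64(-16.1)]] 0.1377195297821356 0.08218610016522152
blue [[np.float64(77.4), np.float64(32.1)], [np.float64(-60.9), np.float64(37.3)], [np.float64(-57.6), np.float64(117.4)], [np.float64(80.4), np.float64(110.3)]] 0.13845687322304137 0.08013639419427958
red cap 334.9 188.4391304347826
blue cap 189.87564766839378 167.58031088082902
red cap 334.9 188.4391304347826
blue cap 189.87564766839378 167.58031088082902
```

View pics/top8.png

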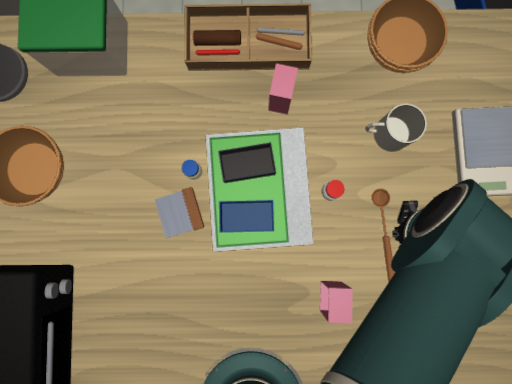

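Both tins are inside the zone with at least 16 mm to spare, the jars haven't moved, and the robot is clear at z ≈ 0.32. I'll hand in now.

```bash
python3 -c "
from h import *
go([.4,-.3,.3]);print(robot.hand_in())"
```

```text
t 9.25 pos [ 0.4483 -0.3013  0.3187] xyaw 1.5 zax [ 0.011 -0.016 -1.   ] F [ 0.22  0.85 -0.24] grip 0.001 tool shift [-0.0484 -0.0029  0.0182]
the job is handed in; nothing more can be done
None
```

Both tins now lie flat on their closed bottoms, open side up, wholly inside the green zone. I tipped the dark tin first, then the blue, each with a push of the shut fingertips against the top rim from its open side. I handed the job in at 9.25 s, with no verdict given.

- **Tin positions:** the last top view puts every rim corner at least 16 mm inside the zone's edge (the tightest is the blue tin, at the far edge). The measured sizes, about 138 x 80–82 mm, match the tins.
- **Other objects:** both jar caps are at exactly the same pixels as at the start. I checked the scraper and jug only by eye in the top view, where they look unmoved. The arm hid part of the spoon there, but the last side view shows it in place.
- **Robot:** it finished clear at about 0.32 m, and the wrist force readings were only noise of about 1 N.
- **Disagreement:** one dark tin corner was off by 4.4 mm between the two views in the first measurement. The other corners agreed to within 2 mm, and it made no difference to the result.

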